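Zero the kitchen scale, then weigh the garlic

TASK

Zero the empty kitchen scale: with the fingertips press its small round tare key straight down with about 6 N (clearly more than 4 N, never over 35 N) for half a second, and let go. Then set the garlic bulb on the scale's large square weighing plate and leave it resting there. Do not press the key again once the garlic is on the scale, and leave the lemon where it lies.

Things in the scene. Friction and masses are not known exactly. Their poses are not given: they have to be found in the camera images.
- scale: Flat white kitchen scale, 200 x 160 x 22 mm, fixed. Origin: centre of its underside, on the worktop; z up, +x (long way) to its far edge, +y to its left; display and tare key lie along its -x edge. The pale grey square weighing plate covers x -45 to +95, y -75 to +75 mm, its middle at (25, 0); its bearing surface is 19 mm above the worktop. The garlic's origin must lie over the plate.
- scale_tare: The scale's round grey membrane tare key, 15 mm across, on the front right of its top. The origin and axes given are those of scale (NOT the key itself): in them the middle of the key's top lies at (-73, -45, 22) mm. It stands 3 mm proud of the case beside it, so a fingertip up to about 8 mm off-centre still presses it. It yields at most 1.5 mm, straight down: about 1 N to start, then 4 N per mm, stiff at about 7 N; it springs back.
- garlic: Whole garlic bulb, pinkish white, 56 mm wide and 56 mm high with a pointed top, 27 to 48 g, loose. Origin: centre of its underside; z up to its tip. Widest about 20 to 25 mm above the underside; can be gripped across any direction there.
- lemon: Yellow lemon, 71 x 53 mm, 51 mm high, loose, lying on its side: not to be moved. Origin: centre of its underside, long axis along x.
Things that resemble listed ones, but are neither listed nor needed, are in the scene too. Leave any orange look-alike of the garlic alone.

How it is judged:
By the outcome, as a careful person would: the job done as asked, in the order asked, and still so for the second after the job is handed in, with the robot touching nothing.
It also fails if it takes over 50 s, if anything falls off the work surface, if the arm or the gripper's body presses on something with over 40 N, if the wrist force passes 120 N, or if a joint passes its speed limit or range.

ROBOT

A 6-joint arm with a two-finger parallel gripper is mounted at the origin on the work surface; the furniture and walls round the work are solid. World frame = base frame: x ahead of the robot, y to its left, z up, the work surface at z = 0. Lengths are in m, angles in rad, forces in N, time in s.
With the tool pointing down it reaches from about 0.35 to 0.975 m from the base axis. Payload 4.9 kg.
Tool frame: the origin (TCP) lies at the very end of the fingers, on their centre line; the grasp point (between the pads) lies 19 mm behind it (ctrl.grip_point_offset is the distance from the TCP to the grasp point, in m); z points along the fingers, y is the line along which they close (so a half turn about z gives the same grasp; the last joint's range is limited). The gripper opens to 85 mm and grips with 20 to 120 N. Pads are 22 mm wide; open, the fingers measure 114 mm over their backs; the gripper's body (76 mm by 85 mm) begins 54 mm behind the grasp point. The pads swing forward as they close: fully open they stand 13 mm farther back than shut.
Start: joints at [-1.455, 0.053, 1.613, -0, 1.476, -0.119], TCP at [0.145, -0.608, 0.205] pointing down, gripper open.
Joint ranges: [-3.01, 3.01], [-1.01, 2.22], [0.06, 2.58], [-1.02, 4.17], [0.09, 2.62], [-3.14, 3.14]. Speed limits (rad/s): [2.57, 2.57, 3.14, 3.14, 3.14, 3.14].

INTERFACE

Orientations are given as a rotation vector (axis times angle).
In Python, from station import ctrl gives the robot as it stands.
- The arm moves only by the tool send_rows, never from a script. Its argument "rows" is a list of rows, each a list of 3 entries, a list of its own where there are three numbers: the finger opening in cm, from 0 to 8.54, then the shift along the tool's x, y, z in cm, then the turn about the tool's z in degrees. A call has 1 to 10 rows; each row shifts and turns the commanded pose from where the row before left it, along the tool's axes as they then stand; what a row does not reach is not made up. A row lasts 1/8 s, in which the tool goes at most 62.5 mm and 10.7 degrees, less where a joint would pass 70% of its speed; a pose out of reach is approached as far as the arm can. A call with a gripper value outside its range is refused whole. The fingers move at their own pace and stop on an object; "newtons" is the grip in N (left out, the last holds). Time passes only in rows, so rows that do not move let the fingers close. It gives the time, the measured TCP pose, the force, the opening and the grip force at its end, in the units of the state.
- ctrl.get_obs(): the state, without advancing time (a new reading comes with each control period).
- ctrl.get_image(name): name is "scene" or "top" or "wrist"; returns a dict with "frame" (420x560x3 uint8, red, green, blue), "range_z" (420x560 float32, m along the optical axis (not along the pixel's ray), 0 where there is no reading), "fx", "fy", "cx", "cy" (pixels), "cam_to_world" (4x4, takes a point from camera to world coordinates). Camera axes: x right, y down, z forward; pixel columns grow to the right and rows downward; lengths in m; the calibration is good to about 2 mm. A picture is of the moment at which its call begins.
- ctrl.finish_job(): hands the job in; it is judged then, once.
The state is a dict: "t": time; "q": joint angles; "dq": joint speeds; "effort": joint torques, N m; "tool_pos": TCP position; "tool_rot": TCP orientation; "contact_force": force on the tool from outside, world axes, zero at the start; "wrist_torque": the same for the moment, N m; "opening": finger opening in m; "grip_force": force on a finger pad.
Only numpy, scipy, OpenCV 4.12 (cv2) and the standard library are available. Lean on these libraries where they do the work, as an engineer would, in place of code of your own. Each camera call takes 0.05 s, during which the arm holds its last target. There are 200 camera calls.

## Working session

There is one attempt and no reset: what is moved stays moved. The work goes in short steps, Python scripts to look and compute and a tool call to move; the robot and the scene stay as the last step left them, time stands still between calls to the robot, and variables do not carry over. Pictures are saved under pics/ and viewed, at most 10 in all, crops included, and the job is handed in when it is done.

Besides the shell and the picture viewer there is one more tool, called as name(argument=value, ...) on one line, values as JSON. send_rows: Moves the arm, as the interface text tells. Its arguments: {"type":"object","properties":{"rows":{"type":"array","items":{"type":"array"}},"newtons":{"type":"number"}},"required":["rows"]}

```bash
mkdir -p pics; cat > h.py <<'E'
import numpy as np, cv2
from station import ctrl
def shot(n,f):
    im=ctrl.get_image(n); cv2.imwrite('pics/'+f+'.png',im['frame'][:,:,::-1]); np.savez(f+'.npz',**{k:np.array(v) for k,v in im.items()}); return im
def pt(im,u,v,d=None):
    d=float(im['range_z'][int(v),int(u)]) if d is None else d
    p=np.array([(u-im['cx'])/im['fx']*d,(v-im['cy'])/im['fy']*d,d,1]); return (im['cam_to_world']@p)[:3]
def plane(im,u,v,z):
    T=im['cam_to_world'];r=T[:3,:3]@np.array([(u-im['cx'])/im['fx'],(v-im['cy'])/im['fy'],1]);o=T[:3,3]
    return o+r*(z-o[2])/r[2]
E
python3 - <<'E'
from h import *
print(ctrl.get_obs(), ctrl.grip_point_offset)
a=shot('top','top0');b=shot('scene','scene0')
print(a['cam_to_world'],b['cam_to_world'])
E
```

```text
{'t': 0.0, 'q': array([-1.45498049e+00,  5.33559192e-02,  1.61432020e+00, -1.12222877e-05,
        1.47598532e+00, -1.19008758e-01]), 'dq': array([-3.55273053e-04,  1.58991831e-03,  8.15409677e-05, -8.91407569e-04,
        7.96696030e-05, -4.11090287e-04]), 'effort': array([ 3.41464411e-04, -3.93683374e+01, -3.70175314e+01, -4.83880319e-05,
        7.17724470e-03, -1.06565658e-06]), 'tool_pos': array([ 0.1453323 , -0.60716402,  0.203748  ]), 'tool_rot': array([-3.11790832e+00, -3.67774019e-01,  1.23509435e-05]), 'contact_force': array([ 0.51453774, -0.13979828, -0.31720604]), 'wrist_torque': array([-0.02784614,  0.00356014,  0.03427144]), 'grip_force': 0.0, 'opening': 0.08561641502353501} 0.0187
[[-1.05376193e-02 -9.98443362e-01  5.47705352e-02  4.89299497e-01]
 [-9.99943759e-01  1.04561078e-02 -1.77458947e-03  1.77207309e-01]
 [ 1.19914046e-03 -5.47861548e-02 -9.98497391e-01  1.22165780e+00]
 [ 0.00000000e+00  0.00000000e+00  0.00000000e+00  1.00000000e+00]] [[-0.82863136 -0.32869898  0.45313028 -0.08670218]
 [-0.55977115  0.47911296 -0.67609691  1.08513213]
 [ 0.00513178 -0.81388436 -0.58100423  0.84209196]
 [ 0.          0.          0.          1.        ]]
```

View pics/top0.png

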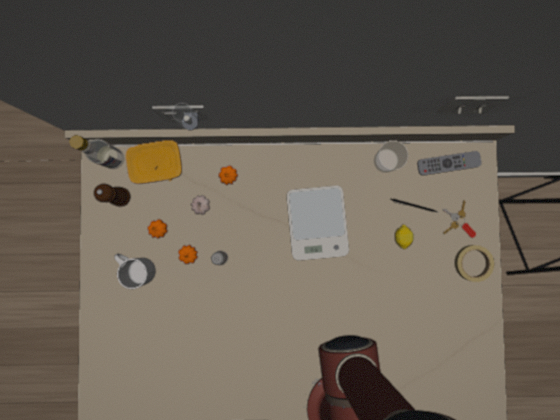

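View pics/scene0.png

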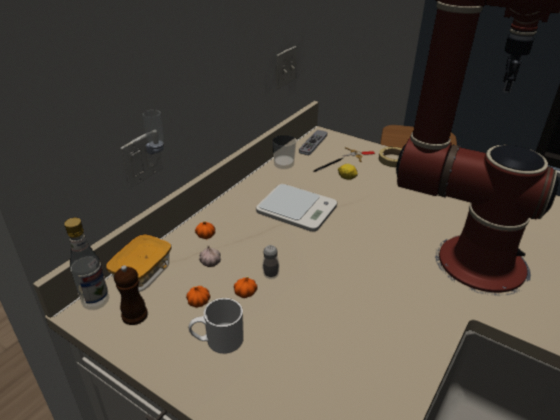

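In the top view the scale is at (318,223), with its display at (313,249) and the tare key at (336,247).
- **Could be taken for the garlic:** pinkish-white bulb (200,205), orange bulbs (228,175), (158,228) and (188,254), and the grey shaker (218,258). By the description I choose (200,205).
- **Could be taken for the key:** the round grey dot (336,247) and the display (313,249). I choose the dot.

The lemon is at (404,237).

```bash
python3 - <<'E'
from h import *
a=dict(np.load('top0.npz')); b=dict(np.load('scene0.npz'))
f=a['frame']; hsv=cv2.cvtColor(f,cv2.COLOR_RGB2HSV)
c1=cv2.resize(f[150:280,140:360,::-1],None,fx=3.6,fy=3.6,interpolation=cv2.INTER_CUBIC); cv2.imwrite('pics/crop.png',c1)
print(hsv[205,200],hsv[215,318],hsv[195,318],hsv[190,296],hsv[247,336],hsv[300,200])
# scale: low saturation & bright
m=((hsv[...,1]<40)&(hsv[...,2]>120)).astype(np.uint8); m[:, :280]=0;m[:,360:]=0;m[:175]=0;m[275:]=0
m=cv2.morphologyEx(m,cv2.MORPH_CLOSE,np.ones((15,15)))
cs=cv2.findContours(m,0,2)[0];c=max(cs,key=cv2.contourArea)
P=np.array([plane(a,u,v,.022)[:2] for u,v in c[:,0]],np.float32)
r=cv2.minAreaRect(P);print('scale',r,cv2.boxPoints(r))
print('heights',pt(a,318,215),pt(a,336,247),pt(a,330,255))
# garlic by height
v,u=np.mgrid[180:232,175:226];pts=np.array([pt(a,x,y) for x,y in zip(u.ravel(),v.ravel())])
print('floor',np.median(pts[:,2]))
for z in (.012,.02,.03,.045):
  g=pts[(pts[:,2]>z)]; print(z,len(g),g.min(0),g.max(0),g.mean(0))
g=(hsv[180:232,175:226,1]<45)
print(g.sum(),u[g].mean(),v[g].mean(),plane(a,u[g].mean(),v[g].mean(),.025))
# key
w=cv2.resize(f[238:256,326:346],None,fx=1,fy=1).max(2);print(w)
E
```

```text
[ 10  42 110] [ 80   5 151] [ 98   7 154] [ 17  12 155] [110   8  91] [ 17  51 141]
scale ((0.5198671221733093, 0.07022770494222641), (0.2024955451488495, 0.16323824226856232), 4.804141521453857) [[ 0.41213948  0.14308059]
 [ 0.42581064 -0.01958416]
 [ 0.62759477 -0.00262518]
 [ 0.6139236   0.16003957]]
heights [0.54031345 0.06795568 0.02491394] [0.45024192 0.01888897 0.02388364] [0.42805592 0.0358644  0.02227941]
floor 0.002415341255936343
0.012 316 [0.4892995  0.17720731 0.02261259] [0.64072816 0.42652832 1.2216578 ] [0.57376357 0.38569304 0.07208556]
0.02 316 [0.4892995  0.17720731 0.02261259] [0.64072816 0.42652832 1.2216578 ] [0.57376357 0.38569304 0.07208556]
0.03 281 [0.4892995  0.17720731 0.03005172] [0.64072816 0.42322458 1.2216578 ] [0.57346031 0.38586863 0.07766601]
0.045 60 [0.4892995  0.17720731 0.04500163] [0.63643277 0.41185288 1.2216578 ] [0.56145561 0.36324239 0.22451045]
274 199.87226277372264 204.24087591240877 [0.57403676 0.3993489  0.025     ]
[[161 158 158 159 158 162 160 163 161 160 161 162 160 163 159 161 161 162
  160 161]
 [161 163 162 162 162 161 161 161 16
[... 709 characters left out ...]
 160 159
  161 163]
 [162 160 161 161 161 161 157 138 115  99  96 101 120 147 160 162 161 159
  160 162]
 [161 161 163 161 160 161 163 157 141 121 114 125 140 154 160 161 163 161
  163 160]
 [161 162 158 162 163 161 162 163 155 145 144 153 158 161 161 157 161 161
  160 160]
 [160 163 160 159 163 160 163 162 162 158 159 161 163 162 159 161 160 160
  161 161]
 [159 160 161 159 162 162 160 162 161 161 163 160 161 158 160 163 161 161
  161 160]
 [161 162 160 160 158 160 161 160 160 162 161 161 161 159 161 160 161 161
  161 161]
 [160 160 161 164 161 160 161 160 161 162 164 161 161 161 160 158 160 160
  160 154]
 [162 163 162 160 159 161 162 160 160 162 163 163 162 157 158 155 150 150
  151 144]]
```

View pics/crop.png

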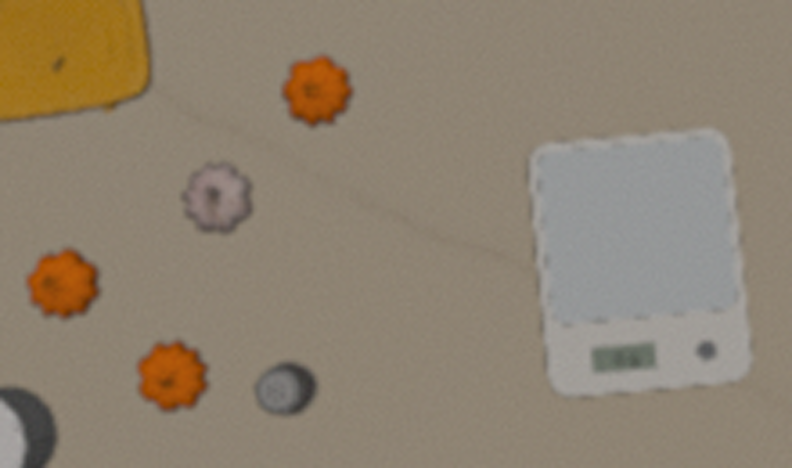

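The crop confirms the pinkish-white bulb at crop (217,197) and the key at crop (706,350). By pixel, depth and the scale outline, the key is at about (0.4505, 0.019). The rectangle measures 202x163 mm against the given 200x160.

```bash
cat >> h.py <<'E'
from scipy.spatial.transform import Rotation as Ro
def plan(goal,yaw,n):
    o=ctrl.get_obs();R=Ro.from_rotvec(o['tool_rot']);M=R.as_matrix();y0=np.degrees(np.arctan2(M[1,0],M[0,0]))
    d=(np.array(goal)-o['tool_pos'])/n; t=-((yaw-y0+180)%360-180)/n
    print('pos',o['tool_pos'].round(4),'yaw',y0.round(2),'z',M[:,2].round(3),'q',o['q'].round(2),'t',o['t'],'f',o['contact_force'].round(2))
    for i in range(n):
        Ri=(R*Ro.from_rotvec([0,0,np.radians(t*i)])).as_matrix(); print((Ri.T@d*100).round(2).tolist(),round(t,2))
E
python3 - <<'E'
from h import *
a=dict(np.load('top0.npz'))
print('key',plane(a,336.0,247.0,.022))
v,u=np.mgrid[185:225,180:221];P=np.array([pt(a,x,y) for x,y in zip(u.ravel(),v.ravel()) if a['range_z'][y,x]>.5])
for z in (.015,.03,.045):
  g=P[P[:,2]>z]; print(z,len(g),g.min(0),g.max(0),g.mean(0))
plan([.4505,.019,.12],93.5,12)
E
```

```text
key [0.4501805  0.01863999 0.022     ]
0.015 283 [0.54614    0.37293013 0.02261259] [0.59944621 0.42652832 0.0612464 ] [0.57116116 0.39676063 0.03868802]
0.03 252 [0.54614    0.37494625 0.03005172] [0.59944621 0.42322458 0.0612464 ] [0.57144527 0.39753025 0.0400835 ]
0.045 50 [0.55947088 0.38145773 0.04500163] [0.58712531 0.41185288 0.0612464 ] [0.57294417 0.39741844 0.04860923]
pos [ 0.1453 -0.6072  0.2039] yaw 13.45 z [-0.     0.002 -1.   ] q [-1.45  0.05  1.61 -0.    1.48 -0.12] t 0.1 f [-0.19  0.24  0.19]
[3.69, -4.48, 0.71] -6.67
[4.18, -4.02, 0.71] -6.67
[4.62, -3.51, 0.71] -6.67
[5.0, -2.95, 0.71] -6.67
[5.31, -2.35, 0.71] -6.67
[5.54, -1.72, 0.71] -6.67
[5.71, -1.06, 0.71] -6.67
[5.79, -0.39, 0.71] -6.67
[5.8, 0.28, 0.71] -6.67
[5.73, 0.96, 0.71] -6.67
[5.58, 1.61, 0.71] -6.67
[5.35, 2.25, 0.71] -6.67
```

send_rows(rows=[[0, [3.7, -4.5, 0.6], -6.7], [0, [4.2, -4.0, 0.6], -6.7], [0, [4.6, -3.5, 0.6], -6.7], [0, [5.0, -3.0, 0.6], -6.7], [0, [5.3, -2.4, 0.6], -6.7], [0, [5.5, -1.7, 0.6], -6.7], [0, [5.7, -1.1, 0.6], -6.7], [0, [5.8, -0.4, 0.6], -6.7], [0, [5.8, 0.3, 0.6], -6.7], [0, [5.7, 1.0, 0.6], -6.7]])

```text
t: 1.35
tool_pos: [0.3983, -0.0836, 0.1447]
tool_rot: [2.394, 2.033, 0.0]
contact_force: [0.9, -0.9, -0.5]
opening: 0.0001
grip_force: 0.0
```

send_rows(rows=[[0, [5.6, 1.6, 0.6], -6.7], [0, [5.3, 2.2, 0.6], -6.6], [0, [0, 0, 0], 0], [0, [0, 0, 0], 0]])

```text
t: 1.85
tool_pos: [0.4472, 0.0188, 0.1326]
tool_rot: [-2.147, -2.293, 0.002]
contact_force: [-0.8, -0.0, 0.5]
opening: 0.0
grip_force: 0.0
```

```bash
python3 - <<'E'
from h import *
w=shot('wrist','w1')
plan([.4505,.019,.035],93.5,3)
E
```

```text
pos [0.4473 0.0183 0.1328] yaw 93.68 z [-0. -0. -1.] q [-0.13 -0.34  2.09 -0.    1.39 -0.19] t 1.9 f [-1.16  0.23  0.08]
[0.02, 0.11, 3.26] 0.06
[0.02, 0.11, 3.26] 0.06
[0.02, 0.11, 3.26] 0.06
```

View pics/w1.png

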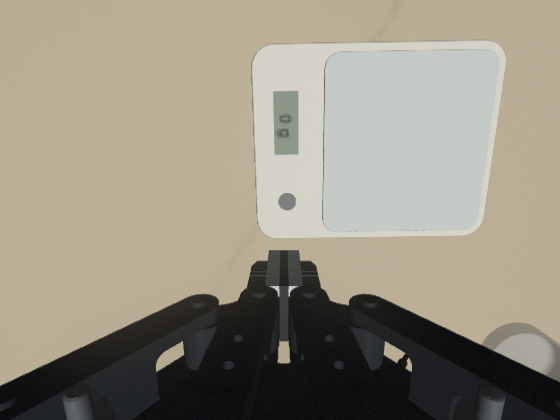

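The wrist view shows the closed fingertips at (284,255), the key at (287,201) and the empty plate to its right.

```bash
python3 - <<'E'
from h import *
w=dict(np.load('w1.npz'))
print(plane(w,287,201,.022),pt(w,287,201)); 
c=np.mean([plane(w,*p,.019)[:2] for p in ((325,50),(505,50),(484,232),(323,232))],0);print('plate',c)
print('scale corners',[plane(w,*p,.02)[:2].round(4) for p in ((252,44),(506,42),(484,236),(258,238))])
E
```

```text
[0.44941048 0.01896253 0.022     ] [0.44941248 0.01894267 0.02191559]
plate [0.54682315 0.07043139]
scale corners [array([0.4143, 0.1397]), array([0.6074, 0.1537]), array([ 0.6252, -0.0016]), array([ 0.4261, -0.0168])]
```

send_rows(rows=[[0, [0.05, 0.25, 3], 0], [0, [0, 0, 3], 0], [0, [0, 0, 2.5], 0], [0, [0, 0, 1.5], 0], [0, [0, 0, 0], 0], [0, [0, 0, 0], 0]])

```text
t: 2.65
tool_pos: [0.4511, 0.0191, 0.0342]
tool_rot: [2.147, 2.291, 0.002]
contact_force: [0.3, -0.2, -0.1]
opening: -0.0001
grip_force: 0.0
```

```bash
python3 - <<'E'
from h import *
plan([.4497,.019,.022],93.5,1)
E
```

```text
pos [0.4511 0.0191 0.0342] yaw 93.7 z [ 0.002 -0.    -1.   ] q [-0.12 -0.2   2.15 -0.    1.19 -0.19] t 2.65 f [ 0.3  -0.17 -0.1 ]
[-0.0, -0.14, 1.22] 0.2
```

send_rows(rows=[[0, [0, -0.1, 0.6], 0], [0, [0, 0, 0.4], 0], [0, [0, 0, 0], 0]])

```text
t: 3.02
tool_pos: [0.4488, 0.0197, 0.0227]
tool_rot: [-2.147, -2.293, 0.001]
contact_force: [0.5, -0.1, -0.1]
opening: 0.0004
grip_force: 0.0
```

send_rows(rows=[[0, [0, 0, 0.15], 0], [0, [0, 0, 0.05], 0]])

```text
t: 3.28
tool_pos: [0.4491, 0.0196, 0.021]
tool_rot: [-2.147, -2.293, 0.0]
contact_force: [-0.2, 1.0, -0.0]
opening: -0.0003
grip_force: 0.0
```

send_rows(rows=[[0, [0, 0, 0.05], 0], [0, [0, 0, 0], 0]])

```text
t: 3.52
tool_pos: [0.4492, 0.0196, 0.0205]
tool_rot: [2.148, 2.293, 0.0]
contact_force: [0.3, -1.1, -0.6]
opening: -0.0
grip_force: 0.0
```

send_rows(rows=[[0, [0, 0, 0.05], 0], [0, [0, 0, 0], 0]])

```text
t: 3.78
tool_pos: [0.4491, 0.0196, 0.02]
tool_rot: [-2.147, -2.293, 0.0]
contact_force: [0.9, 1.2, 0.5]
opening: -0.0002
grip_force: 0.0
```

send_rows(rows=[[0, [0, 0, 0.05], 0], [0, [0, 0, 0], 0]])

```text
t: 4.03
tool_pos: [0.4491, 0.0196, 0.0195]
tool_rot: [-2.147, -2.293, 0.0]
contact_force: [0.2, 0.2, -0.1]
opening: 0.0003
grip_force: 0.0
```

```bash
python3 - <<'E'
from h import *
w=shot('wrist','w2')
f=w['frame'][130:330,160:420,::-1]; cv2.imwrite('pics/w2c.png',cv2.resize(f,None,fx=3,fy=3))
T=np.linalg.inv(w['cam_to_world'])
for P in ([.4495,.019,.022],[.4491,.0196,.0195]):
    p=T@np.array(P+[1]);print(p[0]/p[2]*w['fx']+w['cx'],p[1]/p[2]*w['fy']+w['cy'])
E
```

```text
285.16444838710873 251.2239450936539
284.47898089759684 248.3855594951488
```

View pics/w2c.png

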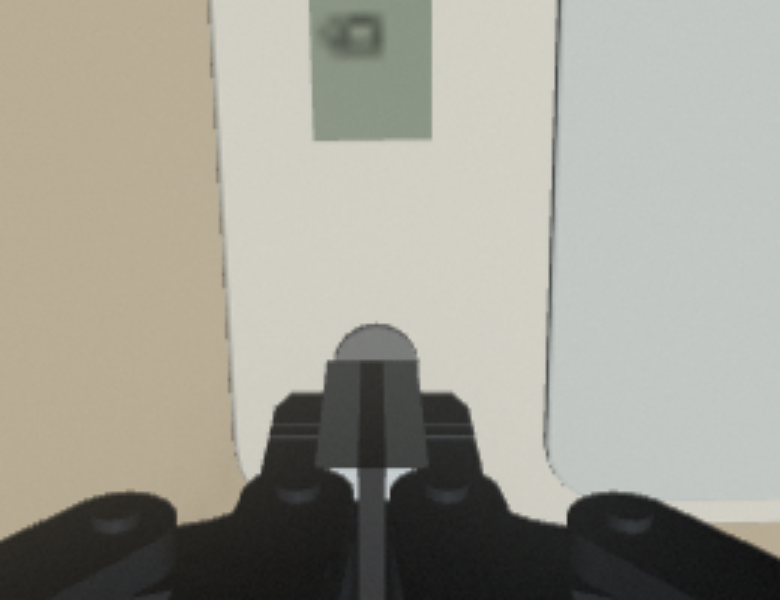

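The key's far edge shows above the fingertips at crop (376,325), and the fingertips' front edge is at crop (372,360). They are well centred sideways, so I'll check the tip depth.

```bash
python3 - <<'E'
from h import *
w=dict(np.load('w2.npz'))
for v in range(236,290,3): print(v,[pt(w,u,v).round(4).tolist() for u in (279,290)])
print(pt(w,250,215),w['cam_to_world'].round(3),ctrl.get_obs()['contact_force'])
E
```

```text
236 [[0.4457, 0.0262, 0.0188], [0.4516, 0.0265, 0.0187]]
239 [[0.4458, 0.0248, 0.0197], [0.4516, 0.0258, 0.0216]]
242 [[0.4459, 0.0237, 0.0213], [0.4517, 0.0241, 0.0213]]
245 [[0.446, 0.0219, 0.021], [0.4518, 0.0224, 0.0214]]
248 [[0.4461, 0.0201, 0.0208], [0.452, 0.0207, 0.0214]]
251 [[0.4459, 0.0305, 0.0509], [0.4507, 0.0313, 0.0522]]
254 [[0.446, 0.0302, 0.0536], [0.4507, 0.0309, 0.0546]]
257 [[0.446, 0.0306, 0.0579], [0.4506, 0.0305, 0.0569]]
260 [[0.4461, 0.0305, 0.0607], [0.4505, 0.031, 0.0612]]
263 [[0.4461, 0.0307, 0.0643], [0.4505, 0.0309, 0.0641]]
266 [[0.4462, 0.0305, 0.0666], [0.4505, 0.0303, 0.0655]]
269 [[0.4462, 0.0302, 0.0688], [0.4504, 0.0313, 0.0706]]
272 [[0.4462, 0.0305, 0.0721], [0.4504, 0.0308, 0.0722]]
275 [[0.4463, 0.0305, 0.0745], [0.4503, 0.0306, 0.0742]]
278 [[0.4463, 0.0308, 0.0776], [0.4503, 0.0307, 0.0769]]
281 [[0.4463, 0.0307, 0.0798], [0.4503, 0.0305, 0.079]]
284 [[0.4464, 0.0305, 0.0816], [0.4502, 0.0307, 0.0816]]
287 [[0.4464, 0.0301, 0.0831], [0.4502, 0.0303, 0.0831]]
[0.42988004 0.03675946 0.01887307] [[ 0.998  0.064  0.015  0.445]
 [ 0.066 -0.963 -0.26   0.085]
 [-0.002  0.26  -0.965  0.188]
 [ 0.     0.     0.     1.   ]] [ 0.7990776  -0.75497206 -0.14026545]
```

Depth puts the front lower edge of the fingertips at z≈0.050, though the reported TCP is at 0.0195 and there is no contact force. I'll check from the scene camera.

```bash
python3 - <<'E'
from h import *
w=shot('scene','s2')
T=np.linalg.inv(w['cam_to_world'])
def pr(P):
    p=T@np.array(P+[1]);return p[0]/p[2]*w['fx']+w['cx'],p[1]/p[2]*w['fy']+w['cy']
for P in ([.4495,.019,.022],[.4491,.0196,.0195],[.4491,.0196,.05]): print(pr(P))
u,v=map(int,pr([.4495,.019,.022]))
f=w['frame'][v-70:v+40,u-70:u+70,::-1]; cv2.imwrite('pics/s2c.png',cv2.resize(f,None,fx=5,fy=5,interpolation=cv2.INTER_CUBIC)); print(u,v)
E
```

```text
(np.float64(324.5114234908748), np.float64(202.24358541465088))
(np.float64(324.4753083294813), np.float64(203.08082238104245))
(np.float64(325.1558856858212), np.float64(194.47362172386926))
324 202
```

View pics/s2c.png

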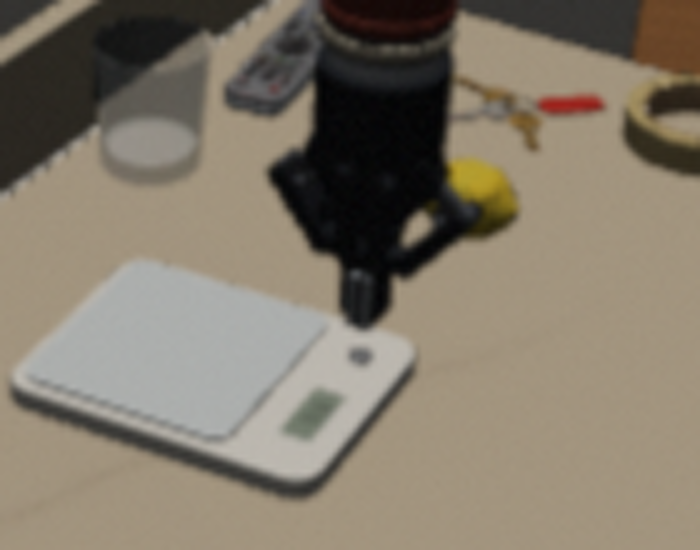

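The scene crop confirms it. The fingertips at (365,320) hover about 25–30 mm above the key at (360,355), so the true finger ends sit about 30 mm behind the reported TCP. I'll go on by vision and force.

send_rows(rows=[[0, [0, 0, 0.8], 0], [0, [0, 0, 0.8], 0], [0, [0, 0, 0.5], 0], [0, [0, 0, 0], 0]])

```text
t: 4.62
tool_pos: [0.4485, 0.0196, -0.0023]
tool_rot: [-2.147, -2.292, 0.001]
contact_force: [-0.1, -1.3, 0.3]
opening: -0.0002
grip_force: 0.0
```

```bash
python3 - <<'E'
from h import *
w=shot('wrist','w3'); o=ctrl.get_obs(); print(o['tool_pos'],o['contact_force'])
for v in range(236,270,2): print(v,[pt(w,u,v).round(4).tolist() for u in (279,290)])
E
```

```text
[ 0.44886773  0.01960413 -0.00186612] [ 0.97928868 -0.02852293  0.53222738]
236 [[0.445, 0.0339, 0.0189], [0.4501, 0.0339, 0.0179]]
238 [[0.445, 0.0327, 0.0183], [0.4502, 0.0329, 0.0179]]
240 [[0.4451, 0.0321, 0.0196], [0.4502, 0.0323, 0.0192]]
242 [[0.4452, 0.031, 0.0191], [0.4503, 0.0309, 0.018]]
244 [[0.4452, 0.0294, 0.0176], [0.4504, 0.0302, 0.0186]]
246 [[0.4453, 0.0285, 0.0177], [0.4504, 0.0291, 0.0185]]
248 [[0.4454, 0.0276, 0.0181], [0.4505, 0.028, 0.0182]]
250 [[0.4453, 0.0306, 0.028], [0.4501, 0.0311, 0.0285]]
252 [[0.4454, 0.0305, 0.0301], [0.4501, 0.0312, 0.0311]]
254 [[0.4454, 0.0305, 0.0324], [0.4501, 0.0307, 0.0322]]
256 [[0.4454, 0.0303, 0.0343], [0.45, 0.0311, 0.0354]]
258 [[0.4455, 0.0307, 0.0373], [0.45, 0.0309, 0.0371]]
260 [[0.4455, 0.0302, 0.0382], [0.45, 0.0307, 0.0387]]
262 [[0.4455, 0.0309, 0.0417], [0.45, 0.0307, 0.0408]]
264 [[0.4456, 0.0309, 0.0436], [0.4499, 0.031, 0.0432]]
266 [[0.4456, 0.0306, 0.045], [0.4499, 0.0305, 0.0441]]
268 [[0.4456, 0.0307, 0.047], [0.4499, 0.031, 0.047]]
```

send_rows(rows=[[0, [0, 0.05, 0.3], 0], [0, [0, 0, 0.1], 0], [0, [0, 0, 0], 0]])

```text
t: 5.05
tool_pos: [0.4502, 0.0195, -0.005]
tool_rot: [2.147, 2.292, 0.001]
contact_force: [0.7, -0.3, 2.4]
opening: 0.0001
grip_force: 1.2
```

send_rows(rows=[[0, [0, 0, 0.05], 0], [0, [0, 0, 0], 0]])

```text
t: 5.3
tool_pos: [0.4502, 0.0195, -0.0054]
tool_rot: [2.147, 2.292, 0.001]
contact_force: [-0.6, 0.8, 5.3]
opening: -0.0001
grip_force: 2.6
```

send_rows(rows=[[0, [0, 0, 0.05], 0], [0, [0, 0, 0], 0]])

```text
t: 5.55
tool_pos: [0.4502, 0.0195, -0.0058]
tool_rot: [2.147, 2.293, 0.001]
contact_force: [-1.7, 0.5, 6.3]
opening: 0.0002
grip_force: 3.0
```

send_rows(rows=[[0, [0, 0, 0.05], 0], [0, [0, 0, 0], 0]])

```text
t: 5.8
tool_pos: [0.4502, 0.0195, -0.0058]
tool_rot: [2.147, 2.293, 0.0]
contact_force: [-3.2, 1.1, 9.5]
opening: 0.0001
grip_force: 4.8
```

send_rows(rows=[[0, [0, 0, -0.05], 0], [0, [0, 0, 0], 0], [0, [0, 0, 0], 0], [0, [0, 0, 0], 0], [0, [0, 0, 0], 0]])

```text
t: 6.42
tool_pos: [0.4502, 0.0195, -0.0057]
tool_rot: [2.147, 2.292, 0.001]
contact_force: [-0.8, -0.1, 6.5]
opening: -0.0001
grip_force: 3.2
```

send_rows(rows=[[0, [0, 0, -0.5], 0], [0, [0, 0, -2], 0], [0, [0, 0, -4], 0], [0, [0, 0, -5], 0], [8.5, [0, 0, 0], 0], [8.5, [0, 0, 0], 0]])

```text
t: 7.18
tool_pos: [0.449, 0.0197, 0.1078]
tool_rot: [-2.147, -2.292, 0.001]
contact_force: [0.0, 0.5, -0.3]
opening: 0.0359
grip_force: 0.0
```

```bash
python3 - <<'E'
from h import *
plan([.573,.398,.12],120,8)
E
```

```text
pos [0.449  0.0197 0.1078] yaw 93.75 z [-0.001  0.    -1.   ] q [-0.12 -0.31  2.11 -0.    1.34 -0.19] t 7.175 f [ 0.03  0.46 -0.25]
[4.62, 1.86, -0.15] -3.28
[4.5, 2.12, -0.15] -3.28
[4.38, 2.37, -0.15] -3.28
[4.23, 2.62, -0.15] -3.28
[4.08, 2.86, -0.15] -3.28
[3.91, 3.08, -0.15] -3.28
[3.72, 3.3, -0.15] -3.28
[3.53, 3.51, -0.15] -3.28
```

send_rows(rows=[[8.5, [4.6, 1.9, -0.1], -3.3], [8.5, [4.5, 2.1, -0.1], -3.3], [8.5, [4.4, 2.4, -0.1], -3.3], [8.5, [4.2, 2.6, -0.1], -3.3], [8.5, [4.1, 2.9, -0.1], -3.3], [8.5, [3.9, 3.1, -0.1], -3.3], [8.5, [3.7, 3.3, -0.1], -3.3], [8.5, [3.5, 3.5, -0.1], -3.2], [8.5, [0, 0, 0], 0], [8.5, [0, 0, 0], 0]])

```text
t: 8.43
tool_pos: [0.5729, 0.3967, 0.1139]
tool_rot: [-1.569, -2.72, 0.006]
contact_force: [0.1, -0.1, 0.6]
opening: 0.0849
grip_force: 0.0
```

```bash
python3 - <<'E'
from h import *
w=shot('wrist','w4')
plan([.573,.398,.06],120,2)
E
```

```text
pos [0.5731 0.3964 0.1145] yaw 120.01 z [-0.003 -0.002 -1.   ] q [ 0.5   0.28  1.51 -0.    1.35 -0.03] t 8.475 f [ 0.3  -0.31  0.21]
[0.07, 0.04, 2.72] 0.01
[0.07, 0.04, 2.72] 0.01
```

View pics/w4.png

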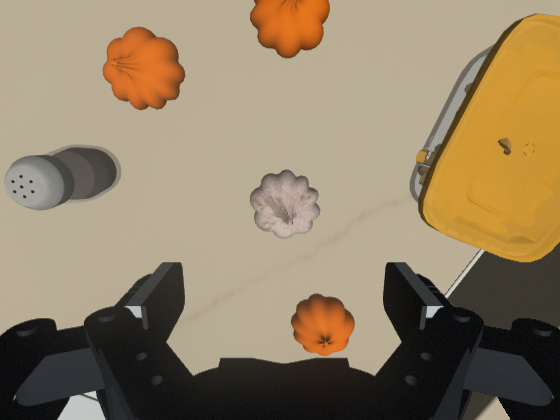

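The wrist view shows the pinkish-white garlic at (285,204), centred between the open fingers. The orange look-alikes are at (144,68), (290,25) and (323,325).

```bash
python3 - <<'E'
from h import *
w=dict(np.load('w4.npz'))
v,u=np.mgrid[160:246,240:330];P=np.array([pt(w,x,y) for x,y in zip(u.ravel(),v.ravel())])
print('floor',np.median(P[P[:,2]<.01][:,2]))
for z in (.012,.025,.045): 
  g=P[P[:,2]>z];print(z,len(g),g.min(0),g.max(0),(g.min(0)+g.max(0))/2,g.mean(0))
print(plane(w,285,204,.025))
for x,y in ((178,275),(392,275),(182,264),(386,264)): print(pt(w,x,y))
E
```

```text
floor -0.0005716465474873145
0.012 3537 [0.54025364 0.37320459 0.01589327] [0.59944803 0.4541163  0.28226365] [0.56985084 0.41366044 0.14907846] [0.56955018 0.40240454 0.039133  ]
0.025 3378 [0.54025364 0.37320459 0.02501177] [0.59865531 0.4541163  0.28226365] [0.56945448 0.41366044 0.15363771] [0.56980353 0.40188715 0.03990539]
0.045 342 [0.54025364 0.3905173  0.04500714] [0.58067316 0.4541163  0.28226365] [0.5604634 0.4223168 0.1636354] [0.56880038 0.40456259 0.07343419]
[0.57159934 0.39944428 0.025     ]
[0.53281047 0.3806044  0.1583988 ]
[0.60534714 0.42485502 0.16197196]
[ 0.52167402  0.29776637 -0.0010556 ]
[0.60475909 0.42571649 0.15385944]
```

send_rows(rows=[[8.5, [0.3, 0.05, 4], 0], [8.5, [0, 0, 4], 0], [8.5, [0, 0, 3], 0], [8.5, [0, 0, 1.5], 0], [8.5, [0, 0, 1], 0], [8.5, [0, 0, 0], 0], [8.5, [0, 0, 0], 0]])

```text
t: 9.35
tool_pos: [0.5742, 0.401, -0.0168]
tool_rot: [1.569, 2.72, 0.003]
contact_force: [0.2, -0.0, 0.3]
opening: 0.0851
grip_force: 0.0
```

send_rows(rows=[[8.5, [-0.1, -0.25, 0.4], 0], [8.5, [0, 0, 0.3], 0], [8.5, [0, 0, 0], 0]])

```text
t: 9.72
tool_pos: [0.5711, 0.3982, -0.0259]
tool_rot: [-1.569, -2.721, 0.001]
contact_force: [0.5, 0.8, -0.9]
opening: 0.0852
grip_force: 0.0
```

send_rows(newtons=25, rows=[[4, [0, 0, 0], 0], [4, [0, 0, 0], 0], [4, [0, 0, 0], 0], [4, [0, 0, 0], 0], [4, [0, 0, 0], 0], [4, [0, 0, 0], 0]])

```text
t: 10.48
tool_pos: [0.5719, 0.3987, -0.025]
tool_rot: [1.569, 2.721, 0.002]
contact_force: [1.2, -0.1, 2.5]
opening: 0.0516
grip_force: 26.4
```

send_rows(rows=[[4, [0, 0, -0.5], 0], [4, [0, 0, -1.5], 0], [4, [0, 0, -3], 0], [4, [0, 0, -4], 0], [4, [0, 0, -4], 0], [4, [0, 0, 0], 0]])

```text
t: 11.22
tool_pos: [0.5743, 0.4, 0.1109]
tool_rot: [1.567, 2.717, 0.013]
contact_force: [0.8, 0.6, -0.6]
opening: 0.0516
grip_force: 26.3
```

```bash
python3 - <<'E'
from h import *
w=shot('wrist','w5')
plan([.545,.071,.105],95,8)
E
```

```text
pos [0.5728 0.3991 0.1077] yaw 120.06 z [ 0.004  0.002 -1.   ] q [ 0.5   0.29  1.51 -0.    1.33 -0.02] t 11.275 f [-0.15  0.15 -0.49]
[-3.38, -2.35, 0.02] 3.13
[-3.5, -2.17, 0.02] 3.13
[-3.61, -1.97, 0.02] 3.13
[-3.72, -1.77, 0.02] 3.13
[-3.81, -1.57, 0.02] 3.13
[-3.89, -1.36, 0.02] 3.13
[-3.95, -1.14, 0.02] 3.13
[-4.01, -0.92, 0.02] 3.13
```

View pics/w5.png

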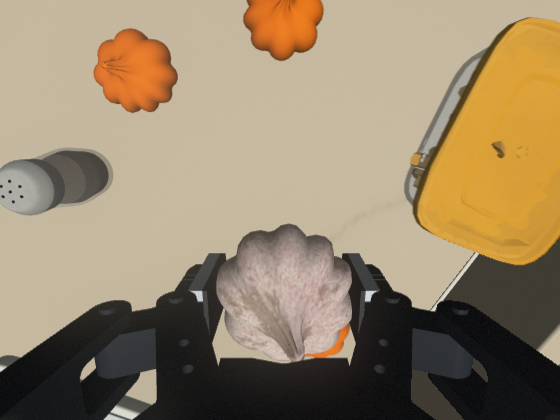

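The garlic is held upright between the pads at (287,295), and nothing else was disturbed. Next I carry it to the plate centre.

send_rows(rows=[[4, [-3.4, -2.3, 0], 3.1], [4, [-3.5, -2.2, 0], 3.1], [4, [-3.6, -2.0, 0], 3.1], [4, [-3.7, -1.8, 0], 3.1], [4, [-3.8, -1.6, 0], 3.1], [4, [-3.9, -1.4, 0], 3.1], [4, [-3.9, -1.1, 0], 3.1], [4, [-4.0, -0.9, 0], 3.1], [4, [0, 0, 0], 0], [4, [0, 0, 0], 0]])

```text
t: 12.52
tool_pos: [0.5429, 0.071, 0.1033]
tool_rot: [-2.116, -2.319, 0.002]
contact_force: [0.0, 0.0, 0.5]
opening: 0.0516
grip_force: 26.3
```

```bash
python3 - <<'E'
from h import *
plan([.545,.071,.002],95,4)
E
```

```text
pos [0.5429 0.071  0.1033] yaw 95.25 z [-0.002  0.    -1.   ] q [-0.01 -0.04  1.89  0.    1.3  -0.1 ] t 12.525 f [0.04 0.02 0.5 ]
[-0.01, 0.06, 2.53] 0.06
[-0.01, 0.06, 2.53] 0.06
[-0.01, 0.06, 2.53] 0.06
[-0.01, 0.06, 2.53] 0.06
```

send_rows(rows=[[4, [0, 0.2, 3.5], 0], [4, [0, 0, 3.5], 0], [4, [0, 0, 2], 0], [4, [0, 0, 1], 0], [4, [0, 0, 0.4], 0], [4, [0, 0, 0], 0], [4, [0, 0, 0], 0]])

```text
t: 13.4
tool_pos: [0.5468, 0.0708, 0.0017]
tool_rot: [2.116, 2.32, 0.002]
contact_force: [0.5, 0.0, -0.2]
opening: 0.0516
grip_force: 26.3
```

send_rows(rows=[[4, [0, 0, 0.15], 0], [4, [0, 0, 0], 0]])

```text
t: 13.65
tool_pos: [0.5459, 0.0708, -0.0008]
tool_rot: [2.117, 2.321, 0.0]
contact_force: [-0.1, -0.1, -0.2]
opening: 0.0517
grip_force: 26.3
```

send_rows(rows=[[4, [0, 0, 0.1], 0], [4, [0, 0, 0], 0]])

```text
t: 13.9
tool_pos: [0.5456, 0.0708, -0.0021]
tool_rot: [-2.117, -2.321, 0.0]
contact_force: [-0.9, 0.8, -0.4]
opening: 0.0515
grip_force: 26.3
```

send_rows(rows=[[4, [0, 0, 0.2], 0], [4, [0, 0, 0], 0]])

```text
t: 14.15
tool_pos: [0.5456, 0.0708, -0.0043]
tool_rot: [-2.117, -2.321, 0.001]
contact_force: [0.1, -0.5, -0.7]
opening: 0.0516
grip_force: 26.3
```

send_rows(rows=[[4, [0, 0, 0.1], 0], [4, [0, 0, 0], 0]])

```text
t: 14.4
tool_pos: [0.5457, 0.0708, -0.0051]
tool_rot: [-2.117, -2.321, 0.0]
contact_force: [-0.5, 0.1, -0.5]
opening: 0.0518
grip_force: 26.3
```

send_rows(rows=[[4, [0, 0, 0.05], 0], [4, [0, 0, 0], 0]])

```text
t: 14.65
tool_pos: [0.5458, 0.0709, -0.0055]
tool_rot: [-2.117, -2.321, 0.0]
contact_force: [-0.2, 0.4, -0.9]
opening: 0.0517
grip_force: 26.3
```

send_rows(rows=[[4, [0, 0, 0.05], 0], [4, [0, 0, 0], 0]])

```text
t: 14.9
tool_pos: [0.5458, 0.0708, -0.006]
tool_rot: [-2.117, -2.321, 0.0]
contact_force: [-0.9, 0.2, -1.2]
opening: 0.0512
grip_force: 26.3
```

send_rows(rows=[[4, [0, 0, 0.05], 0], [4, [0, 0, 0], 0]])

```text
t: 15.15
tool_pos: [0.5458, 0.0708, -0.0061]
tool_rot: [-2.117, -2.321, 0.0]
contact_force: [-2.0, 0.7, 4.0]
opening: 0.0517
grip_force: 26.3
```

Contact. Release slowly and retreat.

send_rows(rows=[[5.5, [0, 0, 0], 0], [6, [0, 0, 0], 0], [7, [0, 0, 0], 0], [8, [0, 0, 0], 0], [8, [0, 0, 0], 0], [8, [0, 0, 0], 0]])

```text
t: 15.9
tool_pos: [0.5458, 0.0708, -0.0065]
tool_rot: [2.117, 2.321, 0.0]
contact_force: [-0.4, 1.1, -0.4]
opening: 0.08
grip_force: 0.0
```

send_rows(rows=[[8, [0, 0, -1], 0], [8, [0, 0, -2], 0], [8, [0, 0, -4], 0], [8, [0, 0, -5], 0], [8, [-2, 0, -4], 0], [8, [-4, 0, 0], 0], [8, [-4, 0, 0], 0], [8, [0, 0, 0], 0], [8, [0, 0, 0], 0], [8, [0, 0, 0], 0]])

```text
t: 17.15
tool_pos: [0.5549, -0.0278, 0.1539]
tool_rot: [2.116, 2.322, 0.001]
contact_force: [-0.0, 0.6, -0.0]
opening: 0.0802
grip_force: 0.0
```

```bash
python3 - <<'E'
from h import *
w=shot('wrist','w6'); print(ctrl.get_obs()['t'],ctrl.get_obs()['tool_pos'])
E
```

```text
17.2 [ 0.5548595  -0.02777555  0.15373303]
```

View pics/w6.png

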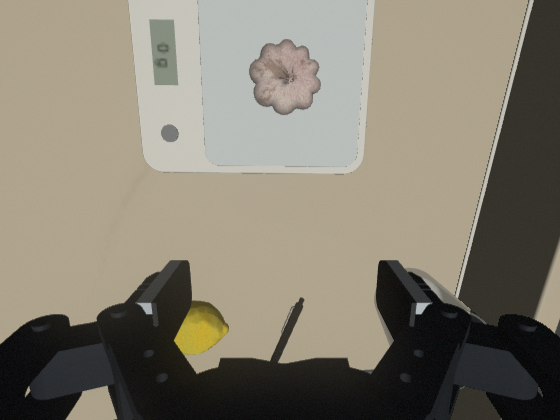

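The garlic stands upright at (286,77), mid-plate. The gripper is clear, and the lemon at (202,327) hasn't been touched.

```bash
python3 -c "
from station import ctrl
print(ctrl.finish_job())"
```

```text
the job is handed in; nothing more can be done
None
```

I pressed the tare key on the empty scale for over half a second, mostly at about 6 N with a brief 9.5 N peak, then set the garlic upright mid-plate and handed the job in at about 17 s, with the lemon untouched.

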